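Load the indexing slide and hold it at the click stop

ROBOT

A 6-joint arm with a two-finger parallel gripper is mounted at the origin on a cart in front of the work surface, level with it; the furniture and walls round the work are solid. World frame = base frame: x ahead of the robot, y to its left, z up, the work surface at z = 0. Lengths are in mm, angles in rad, forces in N, time in s.
With the tool pointing down it reaches from about 350 to 975 mm from the base axis. Payload 7.1 kg.
Tool frame: the origin (TCP) lies on the front face of the gripper's body, between the roots of the fingers; the fingertips stand 80 mm ahead of it and the grasp point (between the pads) lies 61 mm ahead of it (env.tips_ahead is the distance from the TCP to the fingertips, in mm); z points along the fingers, y is the line along which they close (so a half turn about z gives the same grasp; the last joint's range is limited). The gripper opens to 88 mm and grips with 3 to 60 N. Pads are 20 mm wide; open, the fingers measure 115 mm over their backs; the gripper's body (75 mm by 178 mm) begins 61 mm behind the grasp point.
Start: joints at [-0.019, 0.423, 1.63, -0, 1.089, -0.019], TCP at [624.984, 0.026, 302.675] pointing down, gripper open.
Joint ranges: [-3, 3], [-0.9, 2.11], [0.09, 2.58], [-1.31, 4.45], [0.11, 2.69], [-2.54, 2.54]. Speed limits (rad/s): [2.39, 2.39, 3.01, 3.14, 3.14, 3.14].

INTERFACE

Orientations are given as a unit quaternion [x, y, z, w].
In Python, from station import env, set_gripper, viewer, workorder gives the robot as it stands. Calls block until the motion is done:
- env.reach(position, orientation): joint-space move of the TCP to a pose.
- env.move_l(position, rot=None, rate=150, f_stop=None): straight line of the TCP; rot=None keeps the orientation; rate is the mean speed in mm/s. With f_stop (N) it stops when the force on the tool has changed by that much, and returns True; else False.
- env.move_joints(angles): joint-space move.
- set_gripper(opening): finger opening in mm; the grip force is fixed at half the most; returns when the fingers have stopped.
- env.hold(seconds).
- env.ik(position, orientation): joint angles nearest the present ones, or None.
- env.read_state(): the state.
- viewer.camera(name): name is "scene" or "side" or "wrist"; returns the picture (384x512x3 uint8, blue, green, red); there is no depth.
- viewer.camera_params(name): a dict with "fx", "fy", "cx", "cy" (pixels), "pose" (4x4, takes a point from camera to world coordinates); the wrist camera has in their place "tool_from_camera" (4x4, takes a point from camera to tool coordinates, whose origin is the TCP and whose axes are the flange's). Camera axes: x right, y up, looking along -z (the intrinsics and any distortion apply to the point x, -y, -z); pixel columns grow to the right and rows downward; lengths in mm; the calibration is good to about 2 mm. A picture is of the moment at which its call begins: read the wrist's pose just before it. camera_params takes no time and is no camera call.
A pose or a line that the arm cannot do raises env.IKError and nothing moves.
- workorder.sign_off(): hands the job in; it is judged then, once.
The state is a dict: "time_s": time; "qpos": joint angles; "dq": joint speeds; "tau": joint torques, N m; "tool_pos": TCP position; "orientation": TCP orientation; "force": force on the tool from outside, world axes, zero at the start; "wrist_torque": the same for the moment, N m; "width": finger opening in mm; "grip_force": force on a finger pad.
Only numpy, scipy, OpenCV 4.12 (cv2) and the standard library are available. Lean on these libraries where they do the work, as an engineer would, in place of code of your own. Each camera call takes 0.05 s, during which the arm holds its last target. There are 200 camera calls.

TASK

With the carriage of the indexing slide still at its loading end, stand the upright drilled steel block on its long narrow edge fully down in the carriage's slot and let it go. Then take the carriage by its black knob and slide it along the rail until the ball clicks into the notch at the brass collar, without running past it, and finish still gripping the knob with the carriage resting in the notch. Leave the glue bottle, the tape roll and the flat-lying drilled block where they are.

Things in the scene. Friction and masses are not known exactly. Their poses are not given: they have to be found in the camera images.
- block: The workpiece: grey ground-steel block with drilled holes, 51 x 76 x 25 mm, about 0.6 kg, standing on the worktop on its long narrow edge (76 x 25 mm foot, 51 mm high). Its axes: x vertical, y level along the 76 mm length, z level across the 25 mm thickness. Origin in the middle of one of the large 51 x 76 faces.
- block_centre (a point): The centre of that block, 25.5 mm above whatever it stands on; axes as the block's.
- carriage (a joint): Travel of the grey carriage along the rail's -y, in m: 0 at the loading end (starts at 0 to 0.03), 0.18 at the far stop. It slides with about 1 N friction. From about 10 mm before the notch centre a spring ball under it climbs a ridge (6 to 14 N of push) whose crest is 5 mm before it; then the ball pulls the carriage on into the notch, where the force ends. A like ridge follows.
- slot (a point): Middle of the floor of the carriage's slot, 34 mm above the worktop; axes parallel to the rail's. The slot runs along its y: 29 mm wide (x) between aluminium walls 6 mm thick, 14 mm high; 82 mm long (y) between end strips 6 mm high. A block standing in it has its centre 25.5 mm above this point.
- knob: Black upright round knob (turns stiffly on its stem, which does nothing) on a bracket of the carriage: 16 mm diameter, 48 mm high, with a 22 mm foot flange 5 mm high. Origin at the centre of its foot, 34 mm above the worktop, 62 mm toward -x (robot's side) and 30 mm toward +y of the slot's middle. Room for a gripper from above closing along the rail's y.
- pointer (a point): The red line on the edge of the carriage, 40 mm toward -x of the slot's middle, level with the slot floor. The carriage is in the notch when this point has the same place along the rail as the collar.
- rail: The fixed slide: aluminium base 90 x 320 x 8 mm with two steel guide bars and blue end blocks (26 mm high). Origin at the centre of its underside on the worktop; y along the bars, x across, away from the robot; it is turned up to 0.2 rad either way.
- collar: Brass notch collar clamped on the rail at a place that varies, with a block (20 x 24 x 21 mm, red line on top) on the robot's side of the rail. Origin on the worktop, on the rail's centre line, at the notch's place along the rail; axes parallel to the rail's. The notch lies at 0.08 to 0.15 m of carriage travel.
- glue_bottle: Bystander: small red glue bottle with a white nozzle, 22 x 32 x 102 mm, standing; origin under its middle.
- tape_roll: Bystander: roll of buff tape lying flat, 81 mm across, 24 mm high; origin under its middle.
- flat_block: Bystander: a like drilled steel block, 51 x 76 x 25 mm, lying flat on its large face; origin under its middle.

How it is judged:
By the outcome, as a careful person would: the job done as asked, in the order asked, and still so for the second after the job is handed in, while the arm keeps its last pose, push and grip.
It also fails if it takes over 58 s, if anything falls off the work surface, if the arm or the gripper's body presses on something with over 40 N, if the wrist force passes 120 N, or if a joint passes its speed limit or range.

## Working session

There is one attempt and no reset: what is moved stays moved. The work goes in short steps, each a Python script; the robot and the scene stay as the last script left them, time stands still between calls to the robot, and variables do not carry over. Pictures are saved under pics/ and viewed, at most 10 in all, crops included, and the job is handed in when it is done.

```bash
ls; mkdir -p pics
python3 - <<'E'
from station import env, set_gripper, viewer, workorder
import cv2
for n in("scene","side","wrist"):
    cv2.imwrite(f"pics/{n}0.png",viewer.camera(n)); print(n,viewer.camera_params(n))
s=env.read_state();print(s)
a=cv2.imread("pics/scene0.png")
cv2.imwrite("pics/scene0b.png",cv2.resize(a,(800,600),interpolation=cv2.INTER_CUBIC))
a=cv2.imread("pics/wrist0.png")
cv2.imwrite("pics/wrist0b.png",cv2.resize(a,(800,600),interpolation=cv2.INTER_CUBIC))
E
```

```text
pics
scene {'fx': 369.06415190117156, 'fy': 369.06415190117156, 'cx': 253.54896068301667, 'cy': 187.87358015227747, 'pose': array([[ 8.30095410e-01,  3.89555943e-01, -3.98983430e-01,
         1.46325907e+02],
       [-5.57245718e-01,  6.05776097e-01, -5.67901866e-01,
        -5.24492689e+02],
       [ 2.04650786e-02,  6.93744541e-01,  7.19930339e-01,
         7.77277472e+02],
       [ 0.00000000e+00,  0.00000000e+00,  0.00000000e+00,
         1.00000000e+00]])}
side {'fx': 491.57068144464495, 'fy': 491.57068144464495, 'cx': 243.70175034194256, 'cy': 189.00514182802954, 'pose': array([[-8.74038444e-01,  3.10677812e-01, -3.73545307e-01,
         3.30689828e+01],
       [-4.85832584e-01, -5.51199171e-01,  6.78340750e-01,
         1.03474421e+03],
       [ 4.84755657e-03,  7.74376376e-01,  6.32706670e-01,
         9.84582518e+02],
       [ 0.00000000e+00,  0.00000000e+00,  0.00000000e+00,
         1.00000000e+00]])}
wrist {'fx': 293.13123938958853, 'fy': 293.13123938958853, 'cx': 249.4986375577935, 'cy': 185.18902674205276, 'tool_from_camera': array([[-7.51702457e-04,  9.64885986e-01,  2
[... 294 characters left out ...]
])}
{'time_s': 0.15, 'qpos': array([-1.89831225e-02,  4.23672297e-01,  1.63044724e+00,  1.10006722e-05,
        1.08859345e+00, -1.89873875e-02]), 'dq': array([-0.00011121, -0.00128198, -0.00428453,  0.00068059,  0.00079804,
       -0.00110079]), 'tau': array([ 9.52650989e-04, -5.44981134e+01, -2.73919362e+01,  6.45430083e-02,
        2.04369903e-02, -3.19723256e-05]), 'tool_pos': array([6.24693836e+02, 4.43187869e-02, 3.02102261e+02]), 'orientation': array([ 7.07106968e-01,  7.07106373e-01, -3.84995617e-04, -4.06923116e-04]), 'force': array([-0.15418747,  0.01152558,  0.23442694]), 'wrist_torque': array([-0.00246578, -0.06409566, -0.04670243]), 'grip_force': 0.0, 'width': 87.99828160138065}
```

View pics/scene0b.png

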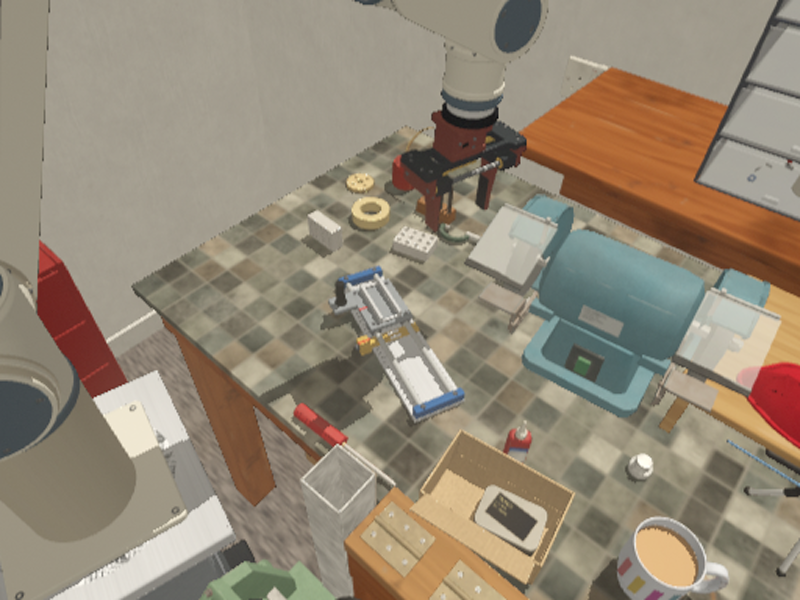

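View pics/wrist0b.png

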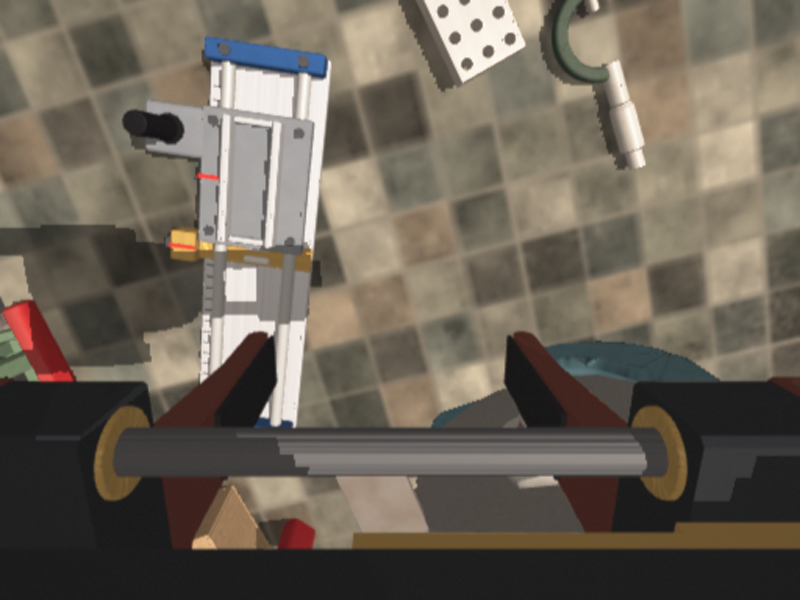

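The scene view shows the rail at about (400,340), with the carriage at its far-left end and the knob at (341,290). The upright block is at (325,232), the flat block at (415,242) and the tape at (370,212). The wrist view shows the pointer line at (207,177), the collar line at (182,245) and the knob foot at (170,128).

```bash
cat > h.py <<'E'
from station import env, set_gripper, viewer, workorder
import numpy as np, cv2
from scipy.spatial.transform import Rotation as R
def campose(n,s=None):
    p=viewer.camera_params(n)
    if n!="wrist": return p,p["pose"]
    s=s or env.read_state(); T=np.eye(4); T[:3,:3]=R.from_quat(s["orientation"]).as_matrix(); T[:3,3]=s["tool_pos"]
    return p,T@p["tool_from_camera"]
def unproj(n,px,z,s=None,T=None):
    p=viewer.camera_params(n)
    if T is None: T=campose(n,s)[1]
    d=T[:3,:3]@np.array([(px[0]-p["cx"])/p["fx"],-(px[1]-p["cy"])/p["fy"],-1])
    return (T[:3,3]+d*(z-T[2,3])/d[2]).round(1)
def q(yaw): # tool down, tool y (closing line) at angle yaw from world x
    y=np.array([np.cos(yaw),np.sin(yaw),0]); z=np.array([0,0,-1.]); x=np.cross(y,z)
    return R.from_matrix(np.c_[x,y,z]).as_quat()
def snap(name):
    s=env.read_state(); T=campose("wrist",s)[1]; im=viewer.camera("wrist"); np.save(f"pics/{name}.npy",T)
    cv2.imwrite(f"pics/{name}.png",im); cv2.imwrite(f"pics/{name}b.png",cv2.resize(im,(800,600),interpolation=cv2.INTER_CUBIC))
E
python3 - <<'E'
from h import *
k=1/1.5625
for nm,px,z in (("ptr",(207,177),34),("collar",(182,245),29),("bl",(206,60),0),("knobfoot",(170,128),39),("knobtop",(133,122),82),("endL",(205,38),26),("endR",(327,55),26)):
    print(nm,unproj("wrist",(px[0]*k,px[1]*k),z))
for nm,px,z in (("blk top",(326,220),51),("blkbot",(326,248),0),("flat",(416,240),25),("tape",(370,212),24),("knobtop",(340,281),82)):
    print(nm,unproj("scene",(px[0]*k,px[1]*k),z))
print(env.ik([560,150,340],q(0)))
env.reach([560,150,340],q(0)); snap("w1")
print(env.read_state()["time_s"])
E
```

```text
ptr [488.7  63.7  34. ]
collar [461.7  11.9  29. ]
bl [483.9 149.8   0. ]
knobfoot [467.9  97.8  39. ]
knobtop [464.9  98.2  82. ]
endL [494.3 158.7  26. ]
endR [579.9 147.7  26. ]
blk top [544.6 292.3  51. ]
blkbot [529.1 271.3   0. ]
flat [679.1 170.6  25. ]
tape [650.  296.7  24. ]
knobtop [467.6 100.5  82. ]
[ 2.41185665e-01  3.15732424e-01  1.69843284e+00 -4.44089210e-16
  1.12742738e+00  2.41185665e-01]
0.9083
```

View pics/w1b.png

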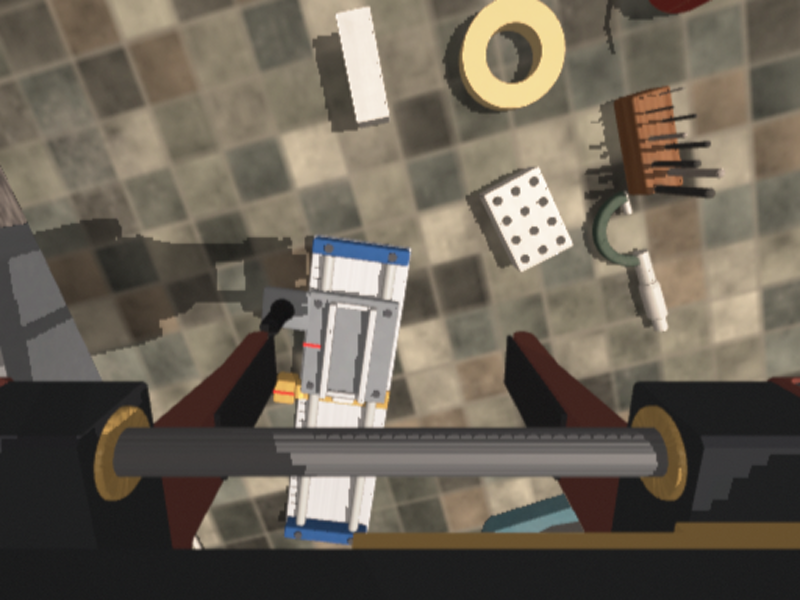

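The wrist view from (560,150) shows the upright block's top face at about (336..388, 7..126). The carriage slot runs from (345,305) to (340,395), with the pointer at (312,346) and the collar line at (285,393). Next I'll look at the block and the carriage from closer.

Run:
```python
from h import *
k=1/1.5625
T=np.load("pics/w1.npy")
for nm,px,z in (("a",(336,14),51),("b",(370,7),51),("c",(388,120),51),("d",(358,126),51),("TL",(313,238),26),("TR",(410,250),26),("flat c",(521,218),25),("tape",(513,52),24)):
    print(nm,unproj("wrist",(px[0]*k,px[1]*k),z,T=T))
env.reach([545,10,270],q(0)); snap("w2")
env.reach([545,235,240],q(0)); snap("w3")
print(env.read_state()["time_s"])
```

```text
a [521.6 326.7  51. ]
b [546.1 331.1  51. ]
c [559.  254.7  51. ]
d [536.  250.4  51. ]
TL [493.6 160.4  26. ]
TR [578.  149.8  26. ]
flat c [673.3 177.6  25. ]
tape [657.5 307.6  24. ]
2.5917
```

View pics/w2b.png

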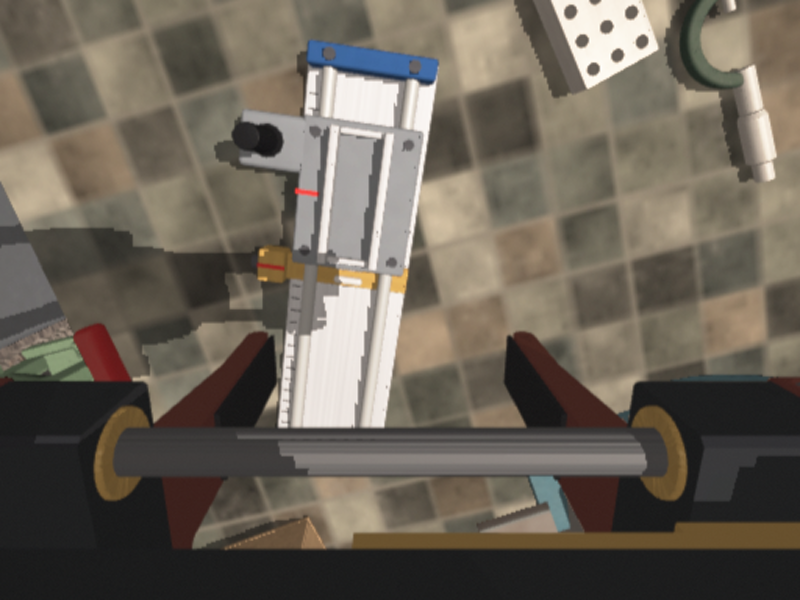

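View pics/w3b.png

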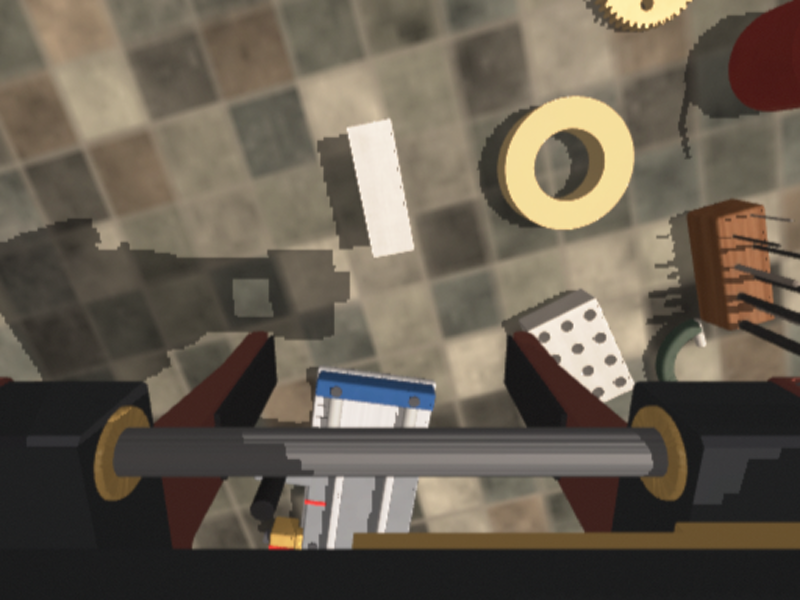

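w2 shows the carriage close up: the pointer line at (306,192), the collar line at (271,266), the knob's foot at (265,140) and the slot between white walls at x≈330 and x≈385. w3 shows the block's top corners at (347,127), (389,118), (414,248) and (374,257). I'll enlarge the carriage.

Run:
```python
from h import *
k=1/1.5625
T=np.load("pics/w3.npy")
P=np.array([unproj("wrist",(x*k,y*k),51,T=T) for x,y in((347,127),(389,118),(414,248),(374,257))]);print(P,P.mean(0))
for i in range(4): d=P[(i+1)%4]-P[i];print(np.linalg.norm(d),np.arctan2(d[1],d[0]))
a=cv2.imread("pics/w2.png")[60:185,140:285]
cv2.imwrite("pics/w2c.png",cv2.resize(a,None,fx=4.8,fy=4.8,interpolation=cv2.INTER_CUBIC))
```

```text
[[521.2 327.6  51. ]
 [544.7 332.4  51. ]
 [559.6 259.1  51. ]
 [535.6 253.7  51. ]] [540.275 293.2    51.   ]
23.98520377232596 0.20148384451315213
74.79906416526876 -1.3702544742330751
24.60000000000001 -2.9202782112420005
75.28990636200848 1.7632427215315731
```

View pics/w2c.png

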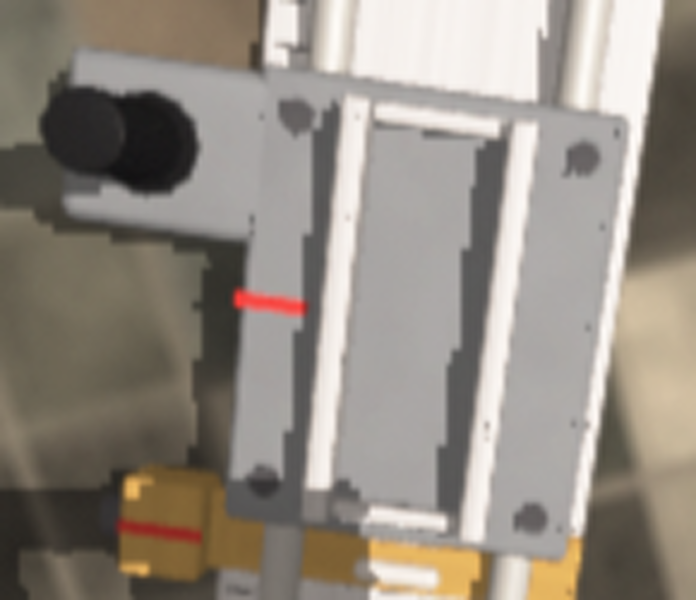

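Run:
```python
from h import *
T=np.load("pics/w2.npy")
u=lambda x,y,z:unproj("wrist",(140+(x+.5)/4.8-.5,60+(y+.5)/4.8-.5),z,T=T)[:2]
Lo,Li=(u(345,97,48),u(304,488,48)),(u(369,99,48),u(330,490,48))
Ri,Ro=(u(511,122,48),u(462,541,48)),(u(537,124,48),u(486,542,48))
yaw=[np.arctan2(*(a-b)[::-1])-np.pi/2 for a,b in(Lo,Li,Ri,Ro)];print("yaw",yaw)
y=-0.12
TR,BR,BL=u(627,118,34),u(567,558,34),u(227,514,34)
print("plate",TR,BR,BL,np.linalg.norm(TR-BR),np.linalg.norm(BL-BR),np.arctan2(*(TR-BR)[::-1])-np.pi/2,np.arctan2(*(BR-BL)[::-1]))
yaw=np.mean(yaw);c,s=np.cos(yaw),np.sin(yaw);ex=np.array([c,s]);ey=np.array([-s,c])
for n,p in dict(LoT=Lo[0],LoB=Lo[1],LiT=Li[0],LiB=Li[1],RiT=Ri[0],RiB=Ri[1],RoT=Ro[0],RoB=Ro[1],TR=TR,BR=BR,BL=BL,ptrL=u(235,298,34),ptrR=u(306,308,34),knobf=u(150,141,39),knobt=u(83,130,82),cL29=u(120,525,29),cR29=u(200,536,29),cL21=u(120,525,21),cR21=u(200,536,21)).items(): print(n,p,"rail",(p@ex).round(1),(p@ey).round(1))
C=(Lo[0]+Ro[1]+Lo[1]+Ro[0])/4;print("slot mid",C,yaw)
```

```text
yaw [np.float64(-0.14725754277169267), np.float64(-0.13635502613473482), np.float64(-0.12882798680070007), np.float64(-0.1291181975262765)]
plate [567.5 103. ] [555.1   6.2] [476.7  16.8] 97.5909831900468 79.11333642313416 -0.12740531553866363 -0.13438915134415758
LoT [509.  106.3] rail 490.0 174.0
LoB [497.   25.4] rail 489.0 92.3
LiT [513.8 105.9] rail 494.8 174.3
LiB [502.7  25. ] rail 494.7 92.6
RiT [542.8 101.4] rail 524.1 173.7
RiB [531.4  13.4] rail 524.7 85.0
RoT [548.1 101. ] rail 529.5 174.1
RoB [536.7  13.2] rail 530.0 85.5
TR [567.5 103. ] rail 548.4 178.7
BR [555.1   6.2] rail 549.2 81.1
BL [476.7  16.8] rail 470.1 81.0
ptrL [481.4  65.5] rail 468.2 129.9
ptrR [497.   63.3] rail 483.9 129.8
knobf [466.2  98.3] rail 448.7 160.3
knobt [465.1  98. ] rail 447.6 159.9
cL29 [450.4  13.2] rail 444.5 73.9
cR29 [469.   10.6] rail 463.3 73.8
cL21 [448.   11.5] rail 442.3 71.9
cR21 [467.1   8.8] rail 461.6 71.8
slot mid [522.7    61.475] -0.13538968830835102
```

Measured poses:
- **Block:** centre (540.3, 293.2), yaw 0.20.
- **Slot:** middle (522.5, 59.8), yaw about -0.132. The plate, walls, pointer and knob agree on this to within about 0.5 mm.
- **Notch:** about 56–58 mm further along the rail.

Next I'll pick up the block.

Run:
```python
from h import *
set_gripper(50)
env.reach([540.3,293.2,180],q(0.2))
print(env.move_l([540.3,293.2,101],rate=100,f_stop=10),env.read_state()["tool_pos"])
set_gripper(10)
s=env.read_state();print(s["width"],s["grip_force"],s["tool_pos"])
env.move_l([540.3,293.2,200],rate=150)
env.reach([522.5,59.8,190],q(-0.132)); env.hold(.2)
s=env.read_state();print(s["width"],s["force"],s["tool_pos"],s["time_s"])
snap("w4"); cv2.imwrite("pics/side4.png",viewer.camera("side"))
a=cv2.imread("pics/w4.png")[40:300,100:420];cv2.imwrite("pics/w4c.png",cv2.resize(a,None,fx=2.3,fy=2.3,interpolation=cv2.INTER_CUBIC))
p,T=campose("side");v=np.linalg.inv(T)@[522,60,80,1];print("side px",p["cx"]-p["fx"]*v[0]/v[2],p["cy"]+p["fy"]*v[1]/v[2])
```

```text
False [540.69627744 293.35949747 101.46468702]
24.89492859828576 29.957171380519867 [540.14044363 293.19973536 101.34384401]
25.407869794854072 [ 0.38977493 -0.68157988 -7.2149179 ] [522.88051591  61.08971661 190.01125439] 7.1583
side px 258.22238753189293 192.93064621864946
```

View pics/w4c.png

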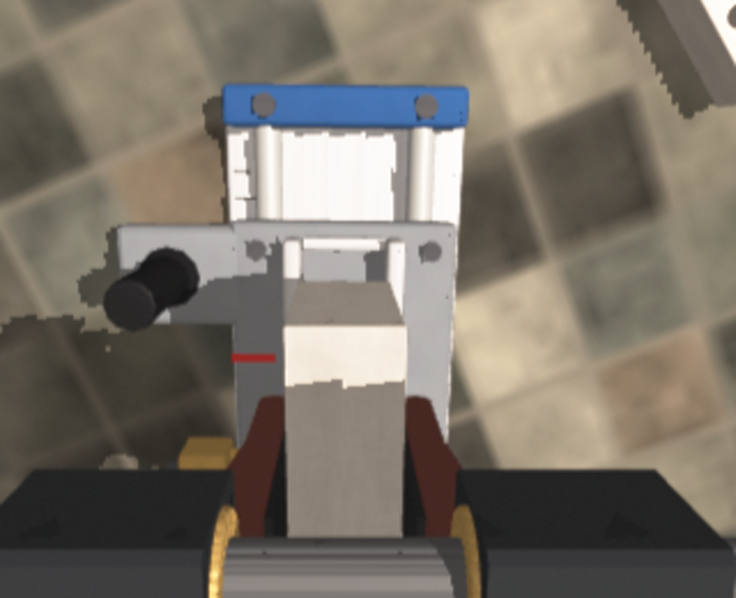

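The wrist view shows the block held square over the slot: its far bottom edge runs from (302,282) to (389,282), and the wall inner edges are at x≈300 and 388. I'll turn this into offsets.

Run:
```python
from h import *
T=np.load("pics/w4.npy")
y=-.132;ex=np.array([np.cos(y),np.sin(y)]);ey=np.array([-ex[1],ex[0]])
s=env.read_state()["tool_pos"][:2]
def u(n,x,v,z):
    p=unproj("wrist",(100+(x+.5)/2.3-.5,40+(v+.5)/2.3-.5),z,T=T)[:2]; print(n,p,((p-s)@ex).round(1),((p-s)@ey).round(1))
zb=s0=190-101.3
u("blk bot L",302,282,zb);u("blk bot R",389,282,zb);u("blk top L",286,325,zb+51);u("blk top R",406,325,zb+51)
u("wall Lo",285,250,48);u("wall Li",299.5,250,48);u("wall Ri",388,250,48);u("wall Ro",405,250,48)
u("wall Lend",292,239,48);u("wall Rend",397,240,48);u("ptr",233,357,34);u("plate TR",455,224,34);u("plate midR",454,330,34)
u("blueL",223,86,26);u("blueR",468,88,26);u("knobtop",130,306,82)
```

```text
blk bot L [516.2  99.9] -11.6 37.9
blk bot R [540.   96.8] 12.4 38.0
blk top L [516.2 100.8] -11.7 38.8
blk top R [540.3  97.6] 12.6 38.8
wall Lo [508.6 104. ] -19.7 41.0
wall Li [513.4 103.4] -14.8 41.0
wall Ri [542.6  99.5] 14.6 41.0
wall Ro [548.2  98.8] 20.3 41.0
wall Lend [511.5 107.3] -17.2 44.6
wall Rend [545.9 102.4] 17.5 44.3
ptr [482.   65.6] -41.0 -0.6
plate TR [567.5 103.5] 38.8 48.2
plate midR [563.8  65.2] 40.2 9.8
blueL [493.8 159.7] -41.7 94.3
blueR [577.2 148.1] 42.5 93.7
knobtop [465.4  98.2] -61.7 29.6
```

The block is within 0.5 mm of the slot axis, so I'll make a small correction and lower it with a force stop.

Run:
```python
from h import *
p0=env.read_state()["tool_pos"];print(p0)
c=[522.1,59.2]
env.move_l([*c,155],rate=80)
print(env.move_l([*c,138],rate=25,f_stop=8),env.read_state()["tool_pos"],env.read_state()["force"])
print(env.move_l([*c,131.5],rate=12,f_stop=6),env.read_state()["tool_pos"],env.read_state()["force"],env.read_state()["time_s"])
```

```text
[522.68970819  60.77955069 189.99975152]
False [522.17638449  59.2024119  138.00422612] [-0.28047067  0.19117362 -7.51950177]
True [522.24404509  59.22637105 135.20070828] [-0.0827113   0.23633464  5.55252021] 9.05
```

The stop came at TCP z 135.2, and the slot floor is expected at 135.3, so the block is fully down. I'll release it and take the knob.

Run:
```python
from h import *
set_gripper(40); 
p=env.read_state()["tool_pos"]; env.move_l([p[0],p[1],230],rate=150)
yw=-.132+np.pi/2
k=[465.2,98.2]
env.reach([*k,200],q(yw)); env.hold(.1)
snap("w5")
print(env.move_l([*k,126],rate=100,f_stop=10))
s=env.read_state();print(s["tool_pos"],s["force"],s["qpos"],s["time_s"])
a=viewer.camera("scene");cv2.imwrite("pics/sc5.png",a)
b=cv2.imread("pics/w5.png")[0:250,60:460]
cv2.imwrite("pics/c5.png",np.hstack([cv2.resize(a[150:280,190:310],(480,520),interpolation=cv2.INTER_CUBIC),cv2.resize(b,(320,520)[::1],interpolation=cv2.INTER_CUBIC)]))
```

```text
False
[465.48636731  98.23192163 126.30657788] [-0.19777794  0.66059409  0.76896083] [ 1.82978039e-01  5.09323587e-01  2.05229458e+00 -5.75759648e-05
  5.79407850e-01 -1.25577617e+00] 12.675
```

View pics/c5.png

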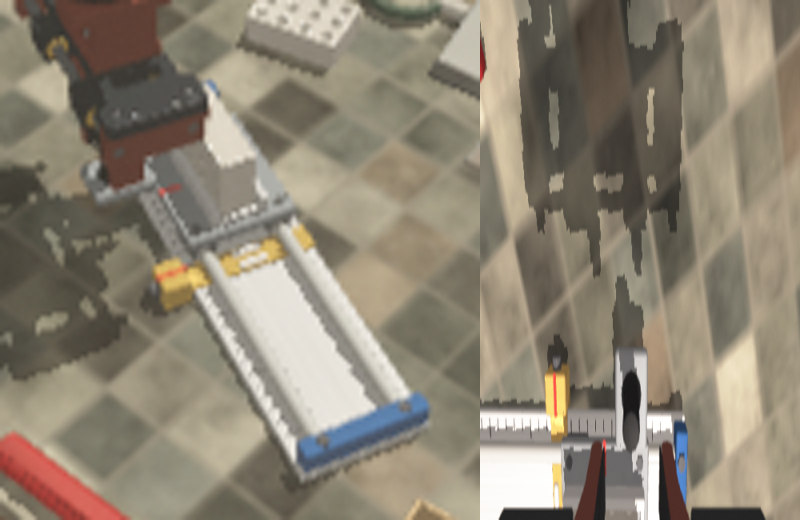

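The scene crop shows the block standing in the slot and the gripper around the knob at (120,160). The collar line is at (172,269). I'll grip the knob, slide most of the way, then step while watching the force.

Run:
```python
from h import *
T=np.load("pics/w5.npy");y=-.132;ex=np.array([np.cos(y),np.sin(y)]);ey=np.array([-ex[1],ex[0]]);S=np.array([522.5,59.8])
for z in(21,29):
    p=unproj("wrist",(153.75,189),z,T=T)[:2];print("collar",z,(p-S)@ex,(p-S)@ey)
set_gripper(5); s=env.read_state();print(s["width"],s["grip_force"],s["tool_pos"],s["force"])
p0=s["tool_pos"].copy(); d=np.array([-ey[0],-ey[1],0])
env.move_l(p0+d*43,rate=60)
f0=None
for t in np.arange(44,66,1.0):
    env.move_l(p0+d*t,rate=20); s=env.read_state(); f=s["force"]@-d
    print(t,((s["tool_pos"]-p0)@d).round(2),f.round(2),(s["force"]@np.r_[ex,0]).round(1),s["width"].round(2))
    if f0 is None:f0=f
    if t>50 and peak>4 and f<-0.5*peak: break
    peak=max(f,0) if f0==f else max(peak,f)
print(env.read_state()["time_s"])
```

```text
collar 21 -58.85115565319503 -57.445552293309945
collar 29 -61.1294778913562 -54.721722676924145
15.564903822833568 30.00084046216216 [465.37122059  98.22002105 126.2586077 ] [-1.06948077 -0.59444368  4.02183412]Traceback (most recent call last):
  File "<stdin>", line 11, in <module>
AttributeError: 'float' object has no attribute 'round'
```

Run:
```python
from h import *
y=-.132;ex=np.array([np.cos(y),np.sin(y)]);ey=np.array([-ex[1],ex[0]])
p0=np.array([465.371,98.22,126.2586]); d=np.array([-ey[0],-ey[1],0])
peak=0
for t in np.arange(45,64,1.0):
    env.move_l(p0+d*t,rate=20); s=env.read_state(); f=float(s["force"]@-d)
    print(t,"%.2f %.2f %.2f %.2f %.2f"%((s["tool_pos"]-p0)@d,f,s["force"][:2]@ex,s["force"][2],s["width"]))
    peak=max(f,peak)
    if peak>4 and f<-0.3*peak: break
print(s["time_s"])
```

```text
45.0 45.45 0.29 -2.55 6.45 15.41
46.0 46.43 1.26 -1.18 5.70 15.40
47.0 47.41 0.18 -2.53 5.13 15.36
48.0 48.41 -0.25 -1.81 5.92 15.33
49.0 49.13 3.78 -3.10 5.43 15.48
50.0 49.69 6.82 -2.19 5.90 15.60
51.0 50.30 10.89 -3.94 3.92 15.62
52.0 51.80 3.48 -2.15 5.46 15.49
53.0 53.19 1.29 -2.19 5.20 15.40
54.0 54.39 -0.52 -2.94 6.40 15.26
55.0 55.58 -2.31 -1.67 5.52 15.40
56.0 56.74 -3.88 -2.32 6.00 15.69
17.35
```

The crest has been passed at about 53.5 and the ball is now pulling, so the notch should be near 58, which matches the camera's 57.5–58. I'll continue gently.

Run:
```python
from h import *
y=-.132;ex=np.array([np.cos(y),np.sin(y)]);ey=np.array([-ex[1],ex[0]])
p0=np.array([465.371,98.22,126.2586]); d=np.array([-ey[0],-ey[1],0])
for t in (56.5,57,57.5,58):
    env.move_l(p0+d*t,rate=10); env.hold(.15); s=env.read_state(); f=float(s["force"]@-d)
    print(t,"%.2f %.2f %.2f %.2f %.2f"%((s["tool_pos"]-p0)@d,f,s["force"][:2]@ex,s["force"][2],s["width"]))
    if f>0.3: break
print(s["time_s"])
a=viewer.camera("scene");b=viewer.camera("side");cv2.imwrite("pics/sc6.png",a);cv2.imwrite("pics/si6.png",b)
p,T=campose("side");v=np.linalg.inv(T)@[480,10,30,1];x,yy=int(p["cx"]-p["fx"]*v[0]/v[2]),int(p["cy"]+p["fy"]*v[1]/v[2]);print(x,yy)
cv2.imwrite("pics/c6.png",np.hstack([cv2.resize(a[165:265,200:275],(390,520),interpolation=cv2.INTER_CUBIC),cv2.resize(b[yy-50:yy+50,x-37:x+38],(390,520),interpolation=cv2.INTER_CUBIC)]))
```

```text
56.5 57.06 -1.66 -2.31 6.29 15.64
57 57.59 -0.56 -1.43 5.36 15.48
57.5 58.13 -1.94 -2.40 6.63 15.30
58 58.52 -1.00 -2.60 5.15 15.27
18.95
278 200
```

View pics/c6.png

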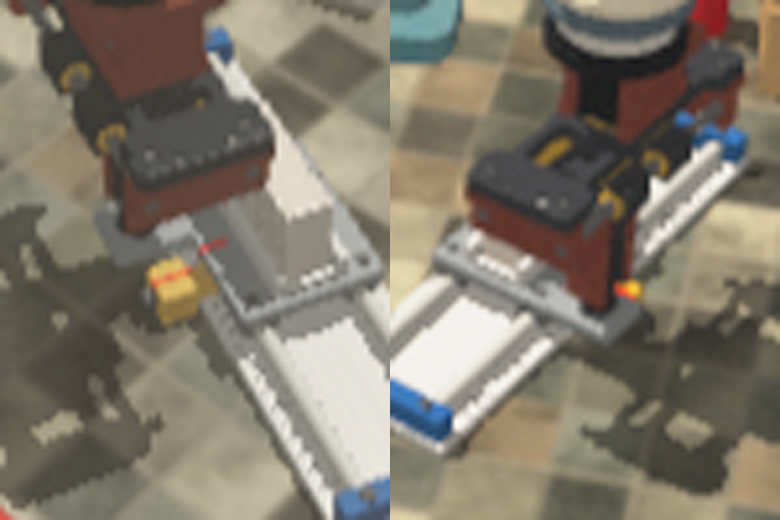

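The scene crop shows the pointer line at (214,244) and the collar line at (170,276), nearly collinear. I'll put numbers on that.

Run:
```python
from h import *
y=-.132;ex=np.array([np.cos(y),np.sin(y)]);ey=np.array([-ex[1],ex[0]])
for n,x,v,z in(("p",200,248,34),("p",228,240,34),("c",150,281,21),("c",188,272,21),("c29",150,281,29),("c29",188,272,29)):
    p=unproj("scene",(200+x/5.2,165+v/5.2),z)[:2];print(n,p,p@ex,p@ey)
env.hold(.5);s=env.read_state();print(s["tool_pos"],s["force"],s["force"][:2]@ey,s["grip_force"],s["width"])
```

```text
p [474.5   8.2] 469.2928954087144 70.58093452842216
p [489.2   4.9] 484.2993509723552 69.24441239374818
c [447.5  12.8] 441.9223398350167 71.58725832677203
c [466.7   7.3] 461.6792057026113 68.66215130481945
c29 [444.3   7.1] 439.5003947122391 65.5156702460263
c29 [463.3   1.7] 459.0458387507561 62.66336988715828
[457.30344122  40.25453045 126.2392231 ] [-1.91846133 -1.32354531  6.10653998] -1.564533451266011 30.00095773197245 15.077128633908671
```

The pointer and the collar agree to about 0.2 mm, and the ridge onset (48.5) and crest (53.5) both put the notch at 58.5, where the carriage now is. Handing in.

```bash
python3 -c "
from station import workorder
print(workorder.sign_off())"
```

```text
the job is handed in; nothing more can be done
None
```

I handed the job in: the block stands fully down in the slot, and the carriage rests in the notch at the brass collar (pointer within about 0.2 mm by camera) with the gripper still holding the knob; the robot never went near the three bystanders.

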